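# Move a charged battery from the charger to the video lamp

### The job

Take the charged battery off the charging dock: press the dock's release key all the way down so that the battery pops forward, then slide it out of the rail. Slide it onto the video lamp's battery rail, fully home until the lamp's spring catch clicks up behind it, and let go. Push gently, with no more than about 15 N on the keys and along the rails, and leave the jars and the bottle where they stand.

Things in the scene. Friction and masses are not known exactly. Their poses are not given: they have to be found in the camera images.
- battery_center (a point): Middle of the battery, 31 mm above its underside: dark block 64 long (x, sliding direction) x 44 wide (y) x 57 high on a foot plate 64 x 60 x 5 mm that sticks out 8 mm on both long sides; 62 mm high, 0.4 to 0.6 kg, z up, either end may go first. Starts latched in the charger. Grip it across the 44 mm; fingertips must stay above the rail's lips, 15.5 mm above the table.
- charger: Charging dock fixed on the desk's left: white rail, white box 40 mm high behind it. Origin on the table under the middle of a home battery; x along the rail inwards (the battery comes out towards -x), z up. A steel tooth, its ramp towards the mouth, stands 4 mm out of the rail floor at x = -32 mm, behind the home battery, and holds it.
- charger_mouth (a point): Outer end of the charger's rail floor, mid-width: x = -80 mm in the charger's frame, 5 mm above the table (the floor's height all along). Side walls 15 mm high stand at y = +-32 mm (foot +-30 mm) and flare outward, without lips, from x = -50 to -78 mm.
- charger_lip (a point): Mid-width point at the start of the charger's lips: x = -50 mm in the charger's frame, at their top, 15.5 mm above the table. The lips run from there to x = +30 mm over the foot's edges, underside 12 mm above the table, 50 mm apart. A battery whose middle is at x below -83 mm is clear of them and can be lifted.
- charger_key_top (a point): Middle of the top of the charger's release key, a grey pad 26 x 26 mm beside the rail away from the robot (x -34, y -68 mm in the charger's frame), 22 mm above the table. Pressed straight down 6 mm (2 to 4 N, then a hard stop) it lowers the tooth; the battery then pops out 10 to 35 mm by itself. Hold it down half a second. Room for shut fingers.
- charger_key (a joint): Charger's release key: 0 up, 0.006 m fully pressed.
- charger_ejector (a joint): Charger's spring ejector behind the battery: about 0 while a latched battery holds it in, -0.010 m when it is out (battery popped forward or gone). Pushes with 2 to 5 N.
- lamp: Video lamp fixed on the desk's right: grey base, battery rail like the charger's, upright light panel 140 mm high starting 95 mm behind the seat. Origin on the table under the nominal middle of a home battery; x along the rail inwards (battery goes in towards +x), z up. Tooth, key, ejector and end stop sit on a block clamped up to 8 mm off nominal along x, not measured: feel for home.
- lamp_mouth (a point): Outer end of the lamp's rail floor, mid-width: x = -80 mm in the lamp's frame, 5 mm above the table (the floor's height all along). Walls and flare as on the charger. A battery lowered onto the floor with its middle at x = -84 to -95 mm can be slid in.
- lamp_lip (a point): Mid-width point at the start of the lamp's lips: x = -50 mm in the lamp's frame, at their top, 15.5 mm above the table; lips as on the charger. Sliding in, the battery meets the tooth's ramp near x = -76 mm and the ejector 10 mm before home; 4 mm past home is a hard stop (posts 50 mm high). Until there it takes 1 to 4 N, with the ejector 5 to 10 N; at the stop the force rises steeply.
- lamp_key (a joint): Lamp's key with its tooth, beside the rail away from the robot: 0 up (clicked behind the battery, or nothing over it), 0.002 to 0.006 m while a battery lies over the tooth.
- lamp_ejector (a joint): Lamp's ejector, a spring of 2 to 6 N: -0.010 m out (no battery), about 0 with a battery latched home, +0.004 m when pushed on to the hard stop. Pushed to the stop, the catch clicks up; let go, the battery springs back about 4 mm onto the tooth.
- jar_dried: Bystander: brown jar of dried mushrooms with brass lid, 76 mm across, 115 mm high; origin under its centre.
- jar_sauce: Bystander: small amber jar with black lid, 60 mm across, 75 mm high; origin under its centre.
- water: Bystander: clear water bottle with blue cap, 62 mm across, 170 mm high; origin under its centre.
Not all that is in view belongs to the job. What is shaped like the part that bears battery_center but brown or pink is not meant.

How it is judged:
On the way, in this order (a step that is already met when the one before it is completed fails the run):
1. the charger's key is pressed and the battery pops forward (value of joint charger_key above 0.0035 m and value of joint charger_ejector below -0.006 m), for 0.05 s.
2. the battery is off the charger's rail (horizontal distance between battery_center and charger above 0.08 m), for 0.1 s.
At the end, for the whole second after the job is handed in: The battery sits in the lamp's rail upright (within 0.08 rad), within 12 mm of the nominal home along the rail and 5 mm across it, at rest, holding the lamp's ejector in (above -3 mm), with the lamp's catch up behind it (key less than 2 mm down) (value of joint lamp_ejector above -0.003 m and value of joint lamp_key below 0.002 m and x of battery_center in the frame of lamp between -0.012 and 0.012 m and y of battery_center in the frame of lamp between -0.005 and 0.005 m and z of battery_center in the frame of lamp between 0.032 and 0.042 m and angle between battery_center's own z axis and vertical below 0.08 rad and linear speed of battery below 0.02 m/s); the robot touches nothing.
It fails at once if the battery is forced against the lamp with more than 45 N (contact force between battery and lamp above 45 N).
It fails at once if the battery is forced against the charger with more than 70 N (contact force between battery and charger above 70 N).
It fails at once if the robot presses on the charger, its key or the lamp with more than 40 N (contact force between the arm and charger above 40 N or contact force between the arm and lamp above 40 N).
It fails at once if a jar or the bottle is moved more than 25 mm or tipped (distance of any of jar_dried, jar_sauce, water from where it was at the start of the episode above 0.025 m or angle between any of jar_dried, jar_sauce, water's own z axis and vertical above 0.3 rad).
It also fails if it takes over 62 s, if anything falls off the work surface, if the arm or the gripper's body presses on something with over 40 N, if the wrist force passes 120 N, or if a joint passes its speed limit or range.

### The arm

A 6-joint arm with a two-finger parallel gripper is mounted at the origin on the work surface. World frame = base frame: x ahead of the robot, y to its left, z up, the work surface at z = 0. Lengths are in m, angles in rad, forces in N, time in s.
With the tool pointing down it reaches from about 0.25 to 0.8 m from the base axis. Payload 3.9 kg.
Tool frame: the origin (TCP) lies between the finger pads; the fingertips stand 19 mm ahead of it and the grasp point (between the pads) is the TCP; y points along the fingers, x is the direction in which the jaws open and shut, and the axes are right-handed (so a half turn about y gives the same grasp; the last joint's range is limited). The gripper opens to 85 mm and grips with 20 to 120 N. Pads are 22 mm wide; open, the fingers measure 114 mm over their backs; the gripper's body (76 mm by 85 mm) begins 54 mm behind the grasp point. The pads swing forward as they close: fully open they stand 13 mm farther back than shut.
Start: joints at [-1.233, 0.26, -0.138, 1.173, 0, 1.571], TCP at [0.174, -0.495, 0.225] pointing down, gripper open.
Joint ranges: [-2.78, 2.78], [-0.83, 1.72], [-1.28, 1.37], [-1.9, 2.12], [-1.57, 1.48], [-3.14, 3.14]. Speed limits (rad/s): [2.57, 2.57, 3.14, 3.14, 3.14, 3.14].

### API

Orientations are given as a 3x3 rotation matrix whose columns are the frame's x, y, z axes.
In Python, from workcell import ctrl gives the robot as it stands. The module is installed in compiled form; this text tells all that it offers.
- The arm moves only by the tool play_rows, never from a script. Its argument "steps" is a list of rows, each an object of numbers: "grip": the closure in counts, from 0 (fully open) to 255 (shut); "dx", "dy", "dz": the shift along the tool's x, y, z in mm; "turn": the turn about the tool's y in degrees. In form: [{"grip": .., "dx": .., "dy": .., "dz": .., "turn": ..}, ...]. A call has 1 to 20 rows; each row shifts and turns the pose as measured when the row begins, along the tool's axes as they then stand; what a row does not reach is not made up. A row lasts 1/10 s, in which the tool goes at most 50 mm and 8.59 degrees, less where a joint would pass 70% of its speed; a pose out of reach is approached as far as the arm can. A call is refused whole if a number of a shift passes 50 or a number of a turn 8.59, either way. A call with a gripper value outside its range is refused whole. The fingers move at their own pace and stop on an object; "force" is the grip in N (left out, the last holds). Time passes only in rows, so rows that do not move let the fingers close. It gives the time, the measured TCP pose, the force and the opening at its end, in the units of the state.
- ctrl.state(): the state, without advancing time (a new reading comes with each control period).
- ctrl.read_camera(name): name is "scene" or "top" or "wrist"; returns a dict with "pixels" (420x560x3 uint8, red, green, blue), "fx", "fy", "cx", "cy" (pixels), "pose" (4x4, takes a point from camera to world coordinates); the wrist camera has in their place "mount" (4x4, takes a point from camera to tool coordinates, whose origin is the TCP and whose axes are the tool frame's). Camera axes: x right, y down, z forward; pixel columns grow to the right and rows downward; lengths in m; the calibration is good to about 2 mm. The wrist camera is an equidistant fisheye: a pixel r from the principal point sees the ray r / f radians off the axis. A picture is of the moment at which its call begins: read the wrist's pose just before it. There is no depth.
- ctrl.job_done(): hands the job in, once; it reports no verdict.
The state is a dict: "clock": time; "joints": joint angles; "dq": joint speeds; "joint_torque": joint torques, N m; "tcp_pos": TCP position; "tool_rot": TCP orientation; "wrist_force": force on the tool from outside, world axes, zero at the start; "wrist_torque": the same for the moment, N m; "grip_width": finger opening in m.
Only numpy, scipy, OpenCV 4.12 (cv2) and the standard library are available. Lean on these libraries where they do the work, as an engineer would, in place of code of your own. Each camera call takes 0.05 s, during which the arm holds its last target. There are 200 camera calls.

## Working session

There is one attempt and no reset: what is moved stays moved. The work goes in short steps, Python scripts to look and compute and a tool call to move; the robot and the scene stay as the last step left them, time stands still between calls to the robot, and variables do not carry over. Pictures are saved under pics/ and viewed, about 8 in all and at most 12, crops included, and the job is handed in when it is done.

Besides the shell and the picture viewer there is one more tool, called after "Request:" as a command line: name --argument value ..., lists and objects as JSON in quotes. play_rows: Moves the arm, as the interface text tells. Its arguments: {"type":"object","properties":{"steps":{"type":"array"},"force":{"type":"number"}},"required":["steps"]}

```bash
mkdir -p pics
cat > h.py <<'E'
import numpy as np, cv2
from workcell import ctrl
def snap(name,fn):
    im=ctrl.read_camera(name); cv2.imwrite('pics/'+fn,im['pixels'][:,:,::-1]); return im
def plane(im,u,v,z):
    P=im['pose']; d=P[:3,:3]@np.array([(u-im['cx'])/im['fx'],(v-im['cy'])/im['fy'],1]); o=P[:3,3]
    return o+d*(z-o[2])/d[2]
def proj(im,p):
    P=im['pose']; q=P[:3,:3].T@(np.asarray(p)-P[:3,3]); return np.array([im['fx']*q[0]/q[2]+im['cx'],im['fy']*q[1]/q[2]+im['cy']])
E
python3 - <<'E'
from h import *
import pickle
for n in('top','scene'):
    im=snap(n,n+'0.png'); pickle.dump(im,open(n+'.pkl','wb')); print(n,im['fx'],im['fy'],im['cx'],im['cy']);print(im['pose'].round(3))
im=ctrl.read_camera('wrist');print(im['mount'].round(4),im['fx']); 
a=cv2.imread('pics/top0.png');b=cv2.imread('pics/scene0.png')
s=ctrl.state();print(s['clock'],s['tool_rot'].round(3) if hasattr(s['tool_rot'],'round') else s['tool_rot'],s['wrist_force'],s['grip_width'])
E
```

```text
top 474.77385242561917 474.77385242561917 277.81720427045474 209.46291165059654
[[ 0.022 -0.982  0.189  0.418]
 [-1.    -0.019  0.019  0.033]
 [-0.015 -0.19  -0.982  0.95 ]
 [ 0.     0.     0.     1.   ]]
scene 485.61350749172504 485.61350749172504 288.4314273175278 214.43809793099214
[[ 0.208  0.798 -0.566  1.089]
 [ 0.978 -0.168  0.123 -0.066]
 [ 0.003 -0.579 -0.815  0.814]
 [ 0.     0.     0.     1.   ]]
[[ 1.000e+00 -1.000e-03 -4.000e-04  1.100e-03]
 [ 1.000e-04 -2.885e-01  9.575e-01 -1.495e-01]
 [-1.100e-03 -9.575e-01 -2.885e-01  7.380e-02]
 [ 0.000e+00  0.000e+00  0.000e+00  1.000e+00]] 325.19226210127806
0.15 [[ 0.331 -0.001  0.943]
 [-0.943  0.001  0.331]
 [-0.002 -1.    -0.   ]] [-0.93314136 -0.23152119  0.59322412] 0.0853917051351442
```

View pics/top0.png

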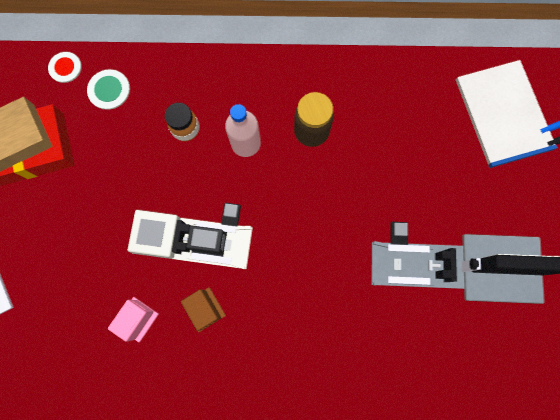

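View pics/scene0.png

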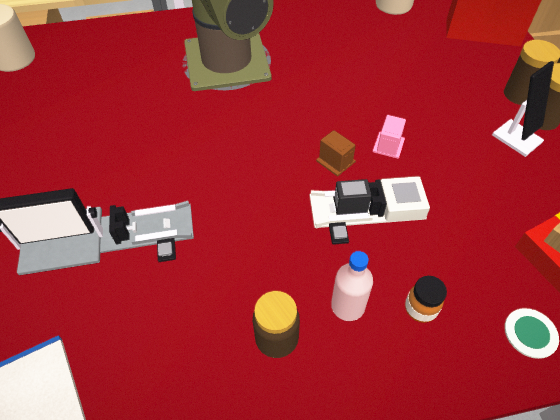

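Run:
```python
import cv2,numpy as np
a=cv2.imread('pics/top0.png')
c=cv2.resize(a[195:280,120:260],None,fx=5,fy=5,interpolation=cv2.INTER_CUBIC)[:, :700]
d=cv2.resize(a[215:310,365:505],None,fx=5,fy=5,interpolation=cv2.INTER_CUBIC)
cv2.imwrite('pics/charger.png',c);cv2.imwrite('pics/lamp.png',d)
```

```text
(no output)
```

View pics/charger.png

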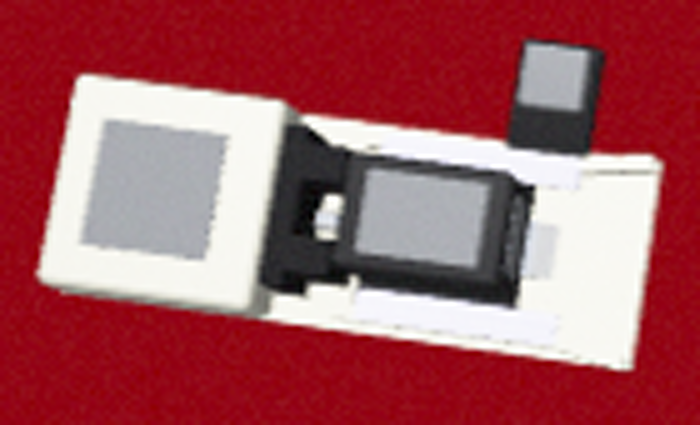

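View pics/lamp.png

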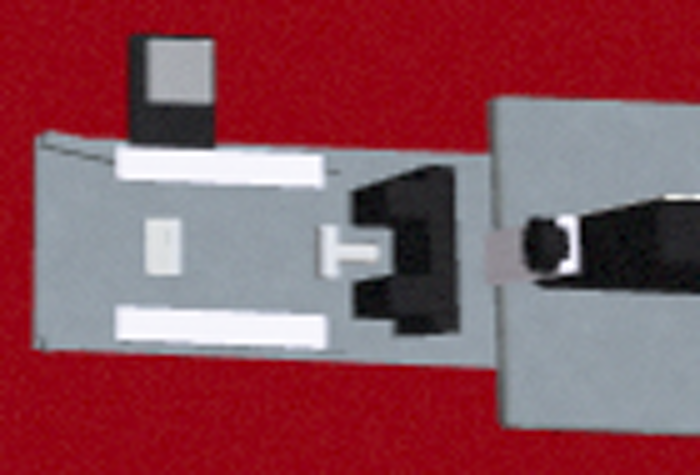

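Run:
```python
from h import *
import pickle
im=pickle.load(open('top.pkl','rb')); sc=pickle.load(open('scene.pkl','rb'))
def f(o,p,z): return plane(im,(p[0]+.5)/5-.5+o[0],(p[1]+.5)/5-.5+o[1],z)[:2]
C=(120,195);L=(365,215)
up=f(C,(579,189),.0155);lo=f(C,(560,315),.0155);print('ch lip',up,lo,np.linalg.norm(up-lo))
m=(up+lo)/2; v=up-lo; print('ydir ang',np.degrees(np.arctan2(v[1],v[0])))
k=f(C,(556,76),.022);print('key',k)
b=f(C,(423,218),.062);print('bat top',b)
w=[f(C,p,.062) for p in((360,167),(490,181),(478,271),(356,256))];print('label',np.round(w,4))
e=b-k; # battery->key in charger frame: (-34,-68)
a=np.arctan2(e[1],e[0])
# charger x axis angle th: (k-b)=R(th)(-.034,-.068)
th=np.arctan2((k-b)[1],(k-b)[0])-np.arctan2(-.068,-.034);print('th from key',np.degrees(th)%360,np.linalg.norm(k-b),'exp .076')
x=np.array([np.cos(th),np.sin(th)]);print('home from lip',m+.05*x)
lu=f(L,(115,180),.0155);ll=f(L,(115,307),.0155);ru=f(L,(325,187),.0155);rl=f(L,(327,317),.0155)
print('lamp',lu,ll,ru,rl,np.linalg.norm(lu-ll),np.linalg.norm((lu+ll-ru-rl)/2))
lm=(lu+ll)/2;rm=(ru+rl)/2;lx=(rm-lm)/np.linalg.norm(rm-lm);print('lip',lm,'ang',np.degrees(np.arctan2(lx[1],lx[0])),'origin',lm+.05*lx)
lk=f(L,(181,71),.022);d=lk-(lm+.05*lx);print('key in lamp',d@lx,d@np.array([-lx[1],lx[0]]))
# bystanders from scene/top
for n,p,z in(('sauce',(179,115),.075),('water',(238,112),.17),('dried',(315,107),.115)):print(n,plane(im,*p,z))
# lamp panel
print(proj(sc,[*k,.022]),proj(sc,[*b,.062]),proj(sc,[*lm,.0155]),proj(sc,[*lk,.022]))
```

```text
ch lip [0.55038675 0.13422536] [0.50019927 0.13974716] 0.050490331618748996
ydir ang -6.278632155861712
key [0.59471219 0.14449044]
bat top [0.53158644 0.18771035]
label [[0.5505 0.2127]
 [0.5462 0.163 ]
 [0.512  0.166 ]
 [0.5167 0.2122]]
th from key 82.16701844870008 0.07650373120499006 exp .076
home from lip [0.5321073  0.18651974]
lamp [ 0.52039228 -0.16661665] [ 0.47086767 -0.16556228] [ 0.51935055 -0.24864039] [ 0.46878859 -0.2474963 ] 0.049535829994056826 0.08199372983457642
lip [ 0.49562998 -0.16608947] ang -91.09045267477865 origin [ 0.49467844 -0.21608041]
key in lamp -0.025358094052492265 0.06806652621298799
sauce [0.77158405 0.24749273 0.075     ]
water [0.74046254 0.12130101 0.17      ]
dried [ 0.77540913 -0.0160224   0.115     ]
[339.61862217 229.35527684] [353.9835153  188.34843272] [176.71715296 217.44231232] [165.17621781 246.12337685]
```

Request:
play_rows --steps '[{"grip": 255,"dx": 0,"dy": 0,"dz": 0,"turn": -8},{"grip": 255,"dx": 0,"dy": 0,"dz": 0,"turn": -8},{"grip": 255,"dx": 0,"dy": 0,"dz": 0,"turn": -8},{"grip": 255,"dx": 0,"dy": 0,"dz": 0,"turn": -8},{"grip": 255,"dx": 0,"dy": 0,"dz": 0,"turn": -8},{"grip": 255,"dx": 0,"dy": 0,"dz": 0,"turn": -8},{"grip": 255,"dx": 0,"dy": 0,"dz": 0,"turn": -8},{"grip": 255,"dx": 0,"dy": 0,"dz": 0,"turn": -8}]' --force 40

```text
clock: 0.95
tcp_pos: [0.173, -0.4924, 0.221]
tool_rot: [[0.997, -0.003, 0.071], [-0.071, 0.008, 0.997], [-0.003, -1.0, 0.008]]
wrist_force: [-0.4, -0.8, 0.3]
grip_width: -0.0
```

```bash
cat >> h.py <<'E'
def go(x,y,z,yaw):
    s=ctrl.state(); R=np.array(s['tool_rot']); p=np.array(s['tcp_pos']); d=R.T@(np.array([x,y,z])-p)*1000
    c=np.degrees(np.arctan2(R[1,0],R[0,0])); print('t',round(s['clock'],2),'tcp',p.round(4),'yaw',c.round(2),'w',round(s['grip_width'],4),'F',np.round(s['wrist_force'],1),'\n need dx,dy,dz',d.round(1),'turn',(c-yaw).round(2))
E
python3 -c "
from h import *
go(.595,.1447,.1,-6.7)"
```

```text
t 0.95 tcp [ 0.173  -0.4924  0.221 ] yaw -4.05 w -0.0 F [-0.4 -0.8  0.3] 
 need dx,dy,dz [376.4 125.  664.4] turn 2.65
```

Request:
play_rows --steps '[{"grip": 255,"dx": 12,"dy": 0,"dz": 20,"turn": 0},{"grip": 255,"dx": 22,"dy": 0,"dz": 40,"turn": 0},{"grip": 255,"dx": 22,"dy": 0,"dz": 40,"turn": 0},{"grip": 255,"dx": 22,"dy": 0,"dz": 40,"turn": 0},{"grip": 255,"dx": 22,"dy": 0,"dz": 40,"turn": 0},{"grip": 255,"dx": 22,"dy": 0,"dz": 40,"turn": 0},{"grip": 255,"dx": 22,"dy": 0,"dz": 40,"turn": 0},{"grip": 255,"dx": 22,"dy": 0,"dz": 40,"turn": 0},{"grip": 255,"dx": 22,"dy": 0,"dz": 40,"turn": 0},{"grip": 255,"dx": 22,"dy": 0,"dz": 40,"turn": 0},{"grip": 255,"dx": 22,"dy": 0,"dz": 40,"turn": 0},{"grip": 255,"dx": 22,"dy": 0,"dz": 40,"turn": 0},{"grip": 255,"dx": 22,"dy": 0,"dz": 40,"turn": 0},{"grip": 255,"dx": 22,"dy": 0,"dz": 40,"turn": 0},{"grip": 255,"dx": 22,"dy": 0,"dz": 40,"turn": 0},{"grip": 255,"dx": 12,"dy": 0,"dz": 20,"turn": 0},{"grip": 255,"dx": 0,"dy": 0,"dz": 0,"turn": 0}]'

```text
clock: 2.65
tcp_pos: [0.5596, 0.1051, 0.2193]
tool_rot: [[0.997, -0.003, 0.072], [-0.072, 0.008, 0.997], [-0.004, -1.0, 0.007]]
wrist_force: [-0.0, 0.4, -0.3]
grip_width: -0.0003
```

```bash
python3 -c "
from h import *
go(.595,.1447,.1,-6.7)"
```

```text
t 2.65 tcp [0.5596 0.1051 0.2193] yaw -4.15 w -0.0003 F [-0.   0.4 -0.3] 
 need dx,dy,dz [ 32.9 119.5  41.2] turn 2.55
```

Request:
play_rows --steps '[{"grip": 255,"dx": 16,"dy": 20,"dz": 20,"turn": 1.3},{"grip": 255,"dx": 17,"dy": 40,"dz": 21,"turn": 1.3},{"grip": 255,"dx": 0,"dy": 40,"dz": 0,"turn": 0},{"grip": 255,"dx": 0,"dy": 40,"dz": 0,"turn": 0},{"grip": 255,"dx": 0,"dy": 0,"dz": 0,"turn": 0},{"grip": 255,"dx": 0,"dy": 0,"dz": 0,"turn": 0}]'

```text
clock: 3.25
tcp_pos: [0.5955, 0.1418, 0.0769]
tool_rot: [[0.993, -0.003, 0.121], [-0.121, 0.005, 0.993], [-0.003, -1.0, 0.005]]
wrist_force: [0.7, -0.1, 0.9]
grip_width: -0.0002
```

```bash
python3 -c "
from h import *
go(.595,.1447,.045,-6.7)
im=ctrl.read_camera('top');a=im['pixels'][170:290,130:280,::-1]
b=snap('wrist','w1.png')['pixels'][:,:,::-1]
a=cv2.resize(a,None,fx=3.2,fy=3.2,interpolation=cv2.INTER_CUBIC)
s=cv2.resize(b,(400,300))
o=np.zeros((384,880,3),np.uint8);o[:384,:480]=a;o[:300,480:]=s;cv2.imwrite('pics/c1.png',cv2.resize(o,(800,349)))
"
```

```text
t 3.25 tcp [0.5955 0.1418 0.0769] yaw -6.96 w -0.0002 F [ 0.7 -0.1  0.9] 
 need dx,dy,dz [-0.7 31.9  2.6] turn -0.26
```

View pics/c1.png

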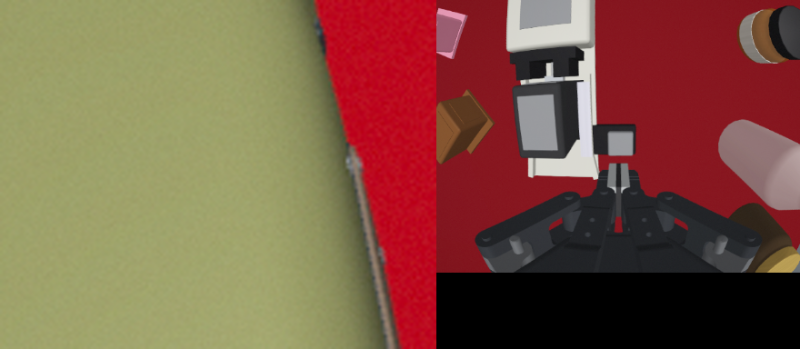

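```bash
cat >> h.py <<'E'
def wplane(im,u,v,z,s):
    R=np.array(s['tool_rot']);p=np.array(s['tcp_pos']);M=im['mount']
    a=np.array([u-im['cx'],v-im['cy']])/im['fx'];t=np.linalg.norm(a)
    d=np.r_[np.sin(t)*a/t,np.cos(t)]; d=R@M[:3,:3]@d; o=p+R@M[:3,3]
    return o+d*(z-o[2])/d[2]
E
python3 -c "
from h import *
s=ctrl.state();im=snap('wrist','w2.png')
print(wplane(im,282.9,220.3,.022,s))
a=im['pixels'].astype(int);sub=a[180:250,240:320]
m=(sub.min(2)>120)&(sub.max(2)-sub.min(2)<30)
n,l,st,c=cv2.connectedComponentsWithStats(m.astype(np.uint8))
for i in range(1,n):
  if st[i][4]>60: print(st[i],c[i]+[240,180],wplane(im,*(c[i]+[240,180]),.022,s))
"
```

```text
[0.59873275 0.14456322 0.022     ]
[ 0  0  6 13 72] [242.29166667 186.19444444] [0.57532293 0.17094734 0.022     ]
[  23   24   38   36 1335] [281.81872659 221.40524345] [0.59792289 0.14387821 0.022     ]
[  0  51   8  19 102] [243.2254902  242.90196078] [0.56973643 0.13157199 0.022     ]
```

Request:
play_rows --steps '[{"grip": 255,"dx": 1,"dy": 15,"dz": 2,"turn": 0},{"grip": 255,"dx": 0,"dy": 14,"dz": 0,"turn": 0},{"grip": 255,"dx": 0,"dy": 3,"dz": 0,"turn": 0},{"grip": 255,"dx": 0,"dy": 2,"dz": 0,"turn": 0},{"grip": 255,"dx": 0,"dy": 2,"dz": 0,"turn": 0}]'

```text
clock: 3.9
tcp_pos: [0.604, 0.1455, 0.0475]
tool_rot: [[0.992, 0.014, 0.122], [-0.122, 0.009, 0.992], [0.013, -1.0, 0.011]]
wrist_force: [0.0, 0.3, -0.5]
grip_width: 0.0002
```

Request:
play_rows --steps '[{"grip": 255,"dx": 0,"dy": 2,"dz": 0,"turn": 0},{"grip": 255,"dx": 0,"dy": 2,"dz": 0,"turn": 0}]'

```text
clock: 4.1
tcp_pos: [0.6048, 0.1457, 0.0441]
tool_rot: [[0.992, 0.016, 0.122], [-0.122, 0.01, 0.992], [0.014, -1.0, 0.011]]
wrist_force: [-0.6, -0.0, -1.0]
grip_width: 0.0001
```

Request:
play_rows --steps '[{"grip": 255,"dx": -7,"dy": 0,"dz": -1,"turn": 0},{"grip": 255,"dx": 0,"dy": 0,"dz": 0,"turn": 0}]'

```text
clock: 4.3
tcp_pos: [0.5971, 0.1456, 0.0438]
tool_rot: [[0.992, 0.015, 0.122], [-0.122, 0.01, 0.992], [0.014, -1.0, 0.011]]
wrist_force: [0.2, 0.7, 0.5]
grip_width: -0.0001
```

Request:
play_rows --steps '[{"grip": 255,"dx": 0,"dy": 2,"dz": 0,"turn": 0},{"grip": 255,"dx": 0,"dy": 2,"dz": 0,"turn": 0}]'

```text
clock: 4.5
tcp_pos: [0.5972, 0.1458, 0.0402]
tool_rot: [[0.992, 0.016, 0.122], [-0.122, 0.01, 0.993], [0.015, -1.0, 0.012]]
wrist_force: [-0.3, 0.1, 0.3]
grip_width: -0.0001
```

```bash
python3 -c "
from h import *
go(.597,.144,.035,-6.7);s=ctrl.state();print(np.round(s['joints'],3),np.round(s['dq'],3),np.round(s['tool_rot'],4))"
```

```text
t 4.5 tcp [0.5972 0.1458 0.0402] yaw -7.0 w -0.0001 F [-0.3  0.1  0.3] 
 need dx,dy,dz [-0.   5.1 -1.8] turn -0.3
[ 0.236  0.526 -0.232  0.796  0.006  1.929] [ 0.001  0.02  -0.021 -0.05  -0.002  0.001] [[ 0.9924  0.0163  0.1216]
 [-0.1218  0.0098  0.9925]
 [ 0.015  -0.9998  0.0117]]
```

Request:
play_rows --steps '[{"grip": 255,"dx": 0,"dy": 2,"dz": 0,"turn": 0},{"grip": 255,"dx": 0,"dy": 2,"dz": 0,"turn": 0}]'

```text
clock: 4.7
tcp_pos: [0.5974, 0.1458, 0.0359]
tool_rot: [[0.992, 0.017, 0.122], [-0.122, 0.01, 0.993], [0.015, -1.0, 0.012]]
wrist_force: [-1.1, 0.0, 0.7]
grip_width: 0.0001
```

Request:
play_rows --steps '[{"grip": 255,"dx": 0,"dy": 2,"dz": 0,"turn": 0}]'

```text
clock: 4.8
tcp_pos: [0.5975, 0.1458, 0.0336]
tool_rot: [[0.992, 0.017, 0.122], [-0.122, 0.01, 0.992], [0.015, -1.0, 0.012]]
wrist_force: [-0.0, 0.2, -0.9]
grip_width: -0.0
```

Request:
play_rows --steps '[{"grip": 255,"dx": 0,"dy": 1.5,"dz": 0,"turn": 0}]'

```text
clock: 4.9
tcp_pos: [0.5975, 0.1458, 0.0318]
tool_rot: [[0.992, 0.016, 0.122], [-0.122, 0.01, 0.992], [0.015, -1.0, 0.012]]
wrist_force: [0.3, 0.5, -1.0]
grip_width: -0.0002
```

```bash
python3 -c "
from h import *
im=snap('wrist','w3.png');b=im['pixels'][120:330,150:430,::-1]
cv2.imwrite('pics/c2.png',cv2.resize(b,None,fx=2.5,fy=2.5,interpolation=cv2.INTER_CUBIC));print(im['cx'],im['cy'])
go(.597,.144,.035,-6.7)"
```

```text
280.045785454604 208.55001733036917
t 4.95 tcp [0.5973 0.1458 0.0316] yaw -7.0 w -0.0007 F [ 0.5 -0.  -0.3] 
 need dx,dy,dz [-0.  -3.4 -1.8] turn -0.3
```

View pics/c2.png

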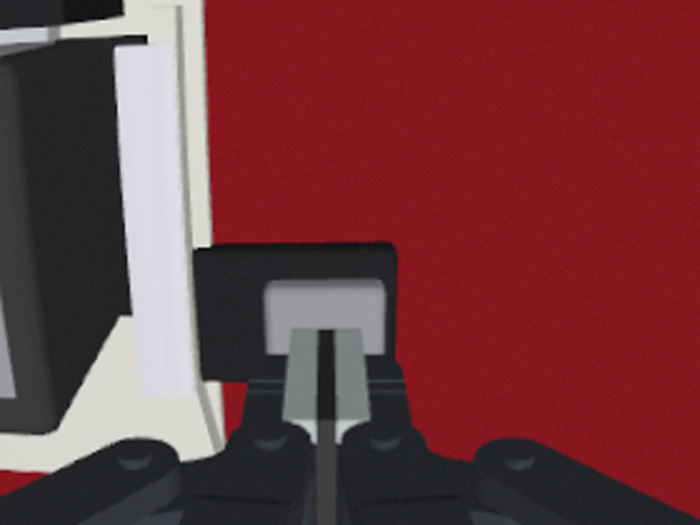

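Request:
play_rows --steps '[{"grip": 255,"dx": 0,"dy": 2,"dz": 0,"turn": 0}]'

```text
clock: 5.05
tcp_pos: [0.5975, 0.1458, 0.0296]
tool_rot: [[0.992, 0.016, 0.122], [-0.122, 0.01, 0.992], [0.015, -1.0, 0.012]]
wrist_force: [-0.2, 0.2, 0.1]
grip_width: 0.0
```

Request:
play_rows --steps '[{"grip": 255,"dx": 0,"dy": 2,"dz": 0,"turn": 0}]'

```text
clock: 5.15
tcp_pos: [0.5975, 0.1459, 0.0274]
tool_rot: [[0.992, 0.016, 0.122], [-0.122, 0.01, 0.992], [0.015, -1.0, 0.012]]
wrist_force: [-1.0, 0.2, -0.4]
grip_width: 0.0002
```

Request:
play_rows --steps '[{"grip": 255,"dx": 0,"dy": 2,"dz": 0,"turn": 0}]'

```text
clock: 5.25
tcp_pos: [0.5977, 0.1459, 0.0253]
tool_rot: [[0.992, 0.016, 0.122], [-0.122, 0.01, 0.992], [0.015, -1.0, 0.012]]
wrist_force: [-0.7, -0.1, -0.5]
grip_width: 0.0002
```

Request:
play_rows --steps '[{"grip": 255,"dx": 0,"dy": 2,"dz": 0,"turn": 0}]'

```text
clock: 5.35
tcp_pos: [0.5977, 0.1459, 0.0231]
tool_rot: [[0.992, 0.016, 0.122], [-0.122, 0.01, 0.992], [0.015, -1.0, 0.012]]
wrist_force: [-0.1, 0.1, 0.6]
grip_width: 0.0006
```

Request:
play_rows --steps '[{"grip": 255,"dx": 0,"dy": 1.5,"dz": 0,"turn": 0}]'

```text
clock: 5.45
tcp_pos: [0.5976, 0.1459, 0.0214]
tool_rot: [[0.992, 0.016, 0.122], [-0.122, 0.01, 0.992], [0.015, -1.0, 0.012]]
wrist_force: [0.7, 0.1, -0.0]
grip_width: 0.0003
```

```bash
python3 -c "
from h import *
im=snap('wrist','w4.png');b=im['pixels'][120:330,150:430,::-1]
cv2.imwrite('pics/c3.png',cv2.resize(b,None,fx=2.5,fy=2.5,interpolation=cv2.INTER_CUBIC))
go(.597,.144,.035,-6.7)
s=ctrl.state();print(s['wrist_torque'],s['joint_torque'])
sc=snap('scene','s4.png')"
```

```text
t 5.5 tcp [0.5975 0.1458 0.0211] yaw -7.0 w -0.0001 F [0.  0.2 0.4] 
 need dx,dy,dz [ -0.  -13.9  -1.7] turn -0.3
[ 0.00677101  0.08637185 -0.00841218] [-1.65444690e-03 -5.24285209e+01  2.14991194e+01 -1.96267264e-01
  2.17746932e-02  5.81890640e-05]
```

View pics/c3.png

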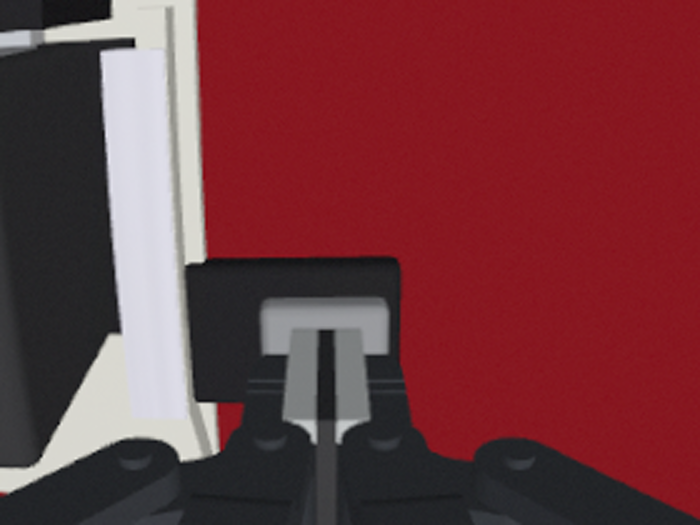

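Request:
play_rows --steps '[{"grip": 255,"dx": 0,"dy": 1.5,"dz": 0,"turn": 0},{"grip": 255,"dx": 0,"dy": 1.5,"dz": 0,"turn": 0}]'

```text
clock: 5.75
tcp_pos: [0.5978, 0.1459, 0.0184]
tool_rot: [[0.992, 0.016, 0.122], [-0.122, 0.01, 0.992], [0.015, -1.0, 0.012]]
wrist_force: [0.0, 0.2, 0.2]
grip_width: 0.0
```

Request:
play_rows --steps '[{"grip": 255,"dx": 0,"dy": 1.5,"dz": 0,"turn": 0}]'

```text
clock: 5.85
tcp_pos: [0.5979, 0.146, 0.0168]
tool_rot: [[0.992, 0.017, 0.122], [-0.122, 0.01, 0.992], [0.015, -1.0, 0.012]]
wrist_force: [-0.4, -1.6, 0.3]
grip_width: -0.0002
```

Request:
play_rows --steps '[{"grip": 255,"dx": 0,"dy": 1.5,"dz": 0,"turn": 0}]'

```text
clock: 5.95
tcp_pos: [0.5979, 0.146, 0.0152]
tool_rot: [[0.992, 0.017, 0.122], [-0.122, 0.01, 0.992], [0.015, -1.0, 0.012]]
wrist_force: [-0.7, -0.3, 1.8]
grip_width: 0.0002
```

Request:
play_rows --steps '[{"grip": 255,"dx": 0,"dy": 1.5,"dz": 0,"turn": 0}]'

```text
clock: 6.05
tcp_pos: [0.598, 0.146, 0.0139]
tool_rot: [[0.992, 0.017, 0.122], [-0.122, 0.01, 0.992], [0.015, -1.0, 0.012]]
wrist_force: [-0.9, -0.1, 2.1]
grip_width: 0.0001
```

Request:
play_rows --steps '[{"grip": 255,"dx": 0,"dy": 1.5,"dz": 0,"turn": 0}]'

```text
clock: 6.15
tcp_pos: [0.598, 0.146, 0.0125]
tool_rot: [[0.992, 0.017, 0.122], [-0.122, 0.01, 0.992], [0.016, -1.0, 0.012]]
wrist_force: [-0.7, 0.3, 2.5]
grip_width: 0.0001
```

```bash
python3 -c "
from h import *
w=snap('wrist','w5.png')['pixels'][80:380,80:480,::-1]
sc=snap('scene','s5.png')['pixels'][100:300,260:560,::-1]
o=np.zeros((600,800,3),np.uint8);o[:338,:450]=cv2.resize(w,(450,338));c=cv2.resize(sc,None,fx=2.6,fy=2.6,interpolation=cv2.INTER_CUBIC)
o=np.hstack([cv2.resize(w,(400,300)),cv2.resize(sc,(400,300))]);cv2.imwrite('pics/c4.png',cv2.resize(o,(800,300)))
go(.597,.144,.035,-6.7)"
```

```text
t 6.25 tcp [0.5979 0.146  0.0124] yaw -7.0 w 0.0002 F [-0.9  0.1  1.3] 
 need dx,dy,dz [ -0.3 -22.7  -1.9] turn -0.3
```

View pics/c4.png

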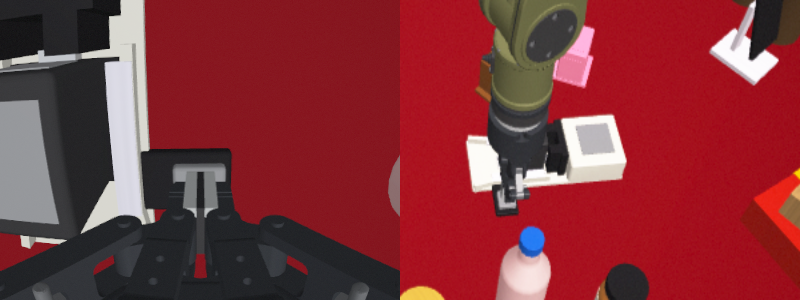

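Request:
play_rows --steps '[{"grip": 255,"dx": 0,"dy": 1.5,"dz": 0,"turn": 0}]'

```text
clock: 6.35
tcp_pos: [0.5981, 0.1461, 0.0111]
tool_rot: [[0.992, 0.017, 0.122], [-0.122, 0.01, 0.992], [0.016, -1.0, 0.012]]
wrist_force: [-1.3, -0.6, 1.6]
grip_width: 0.0002
```

Request:
play_rows --steps '[{"grip": 255,"dx": 0,"dy": 1.5,"dz": 0,"turn": 0}]'

```text
clock: 6.45
tcp_pos: [0.5981, 0.1461, 0.0095]
tool_rot: [[0.992, 0.017, 0.122], [-0.122, 0.01, 0.992], [0.016, -1.0, 0.012]]
wrist_force: [-1.1, -0.3, 2.9]
grip_width: -0.0002
```

Request:
play_rows --steps '[{"grip": 255,"dx": 0,"dy": 1.5,"dz": 0,"turn": 0}]'

```text
clock: 6.55
tcp_pos: [0.5983, 0.1461, 0.0087]
tool_rot: [[0.992, 0.018, 0.122], [-0.122, 0.01, 0.992], [0.016, -1.0, 0.012]]
wrist_force: [-3.6, -1.1, 14.1]
grip_width: -0.0
```

Request:
play_rows --steps '[{"grip": 255,"dx": 0,"dy": 0,"dz": 0,"turn": 0},{"grip": 255,"dx": 0,"dy": 0.2,"dz": 0,"turn": 0},{"grip": 255,"dx": 0,"dy": 0.2,"dz": 0,"turn": 0},{"grip": 255,"dx": 0,"dy": 0.2,"dz": 0,"turn": 0},{"grip": 255,"dx": 0,"dy": 0.2,"dz": 0,"turn": 0},{"grip": 255,"dx": 0,"dy": 0.2,"dz": 0,"turn": 0}]'

```text
clock: 7.15
tcp_pos: [0.5984, 0.1461, 0.0093]
tool_rot: [[0.992, 0.018, 0.122], [-0.122, 0.01, 0.992], [0.017, -1.0, 0.012]]
wrist_force: [-1.6, -0.2, 6.1]
grip_width: 0.0002
```

```bash
python3 -c "
from h import *
s=ctrl.state();im=snap('wrist','w6.png');old=cv2.imread('pics/w5.png')[:,:,::-1]
# battery label (grey) in wrist view, old and new
for a in (old,im['pixels']):
  a=a.astype(int);m=(a.min(2)>110)&(a.max(2)-a.min(2)<25)&(a.max(2)<190)
  n,l,st,c=cv2.connectedComponentsWithStats(m.astype(np.uint8))
  for i in range(1,n):
    if st[i][4]>800: print(st[i],c[i].round(1),wplane(im,*c[i],.067,s).round(4))
go(.597,.144,.035,-6.7)"
```

```text
[  38    0  192  231 2779] [173.6  56.1] [0.5786 0.2392 0.067 ]
[  61    0  106   33 2163] [105.1  10.9] [0.5574 0.2602 0.067 ]
[ 515    3   45   96 2524] [534.5  53.4] [0.7012 0.2357 0.067 ]
[  45  180   94  124 8485] [ 91.6 240.1] [0.5379 0.187  0.067 ]
[ 253  247   52   50 1339] [279.4 265.1] [0.601  0.1715 0.067 ]
[  33    0  192  163 2803] [169.4  51.7] [0.5775 0.2408 0.067 ]
[  57    0  107   32 2014] [99.8 10.3] [0.5555 0.2612 0.067 ]
[ 518    2   42   97 2565] [537.2  52.2] [0.7028 0.2363 0.067 ]
[  50  243   89  103 6384] [ 94.9 289.4] [0.5321 0.1679 0.067 ]
[ 253  247   52   50 1330] [279.3 265.4] [0.6009 0.1714 0.067 ]
t 7.2 tcp [0.5983 0.1461 0.0093] yaw -7.01 w -0.0002 F [-1.8 -0.   5.9] 
 need dx,dy,dz [ -0.6 -25.7  -1.9] turn -0.31
```

Request:
play_rows --steps '[{"grip": 255,"dx": 0,"dy": -20,"dz": 0,"turn": 0},{"grip": 255,"dx": 0,"dy": -40,"dz": 0,"turn": 0},{"grip": 70,"dx": 0,"dy": -40,"dz": 0,"turn": 0},{"grip": 70,"dx": -20,"dy": -20,"dz": 5,"turn": 0},{"grip": 70,"dx": -20,"dy": 0,"dz": 5,"turn": 0},{"grip": 70,"dx": -20,"dy": 0,"dz": 5,"turn": 0},{"grip": 70,"dx": 0,"dy": 0,"dz": 0,"turn": 0}]'

```text
clock: 7.9
tcp_pos: [0.538, 0.1677, 0.1291]
tool_rot: [[0.992, 0.017, 0.123], [-0.123, 0.01, 0.992], [0.015, -1.0, 0.012]]
wrist_force: [-0.1, -0.0, -1.0]
grip_width: 0.0622
```

```bash
python3 -c "
from h import *
go(.530,.168,.025,-6.7)
s=ctrl.state();im=snap('wrist','w7.png');a=im['pixels'].astype(int);m=(a.min(2)>110)&(a.max(2)-a.min(2)<25)&(a.max(2)<190)
n,l,st,c=cv2.connectedComponentsWithStats(m.astype(np.uint8))
for i in range(1,n):
    if st[i][4]>800: print(st[i],c[i].round(1),wplane(im,*c[i],.067,s).round(4))
cv2.imwrite('pics/c5.png',im['pixels'][:,:,::-1])"
```

```text
t 7.9 tcp [0.538  0.1677 0.1291] yaw -7.08 w 0.0622 F [-0.1 -0.  -1. ] 
 need dx,dy,dz [ -9.5 103.9  -1.9] turn -0.38
[ 233   12   70   66 4467] [267.4  44.2] [0.5464 0.287  0.067 ]
[485  63  32  63 887] [496.8  94.1] [0.7155 0.2457 0.067 ]
[ 245  197   48   63 2910] [269.4 227.8] [0.5317 0.1642 0.067 ]
[ 525  223   35   51 1063] [547.  247.5] [0.7888 0.1058 0.067 ]
```

View pics/c5.png

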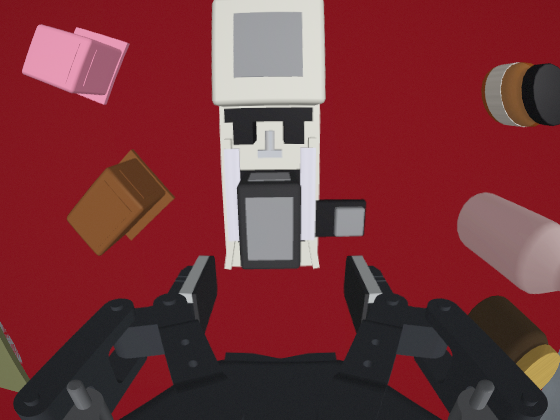

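Request:
play_rows --steps '[{"grip": 70,"dx": -8,"dy": 20,"dz": -2,"turn": 0},{"grip": 70,"dx": 0,"dy": 30,"dz": 0,"turn": 0},{"grip": 70,"dx": 0,"dy": 20,"dz": 0,"turn": 0},{"grip": 70,"dx": 0,"dy": 10,"dz": 0,"turn": 0},{"grip": 70,"dx": 0,"dy": 0,"dz": 0,"turn": 0}]'

```text
clock: 8.45
tcp_pos: [0.5391, 0.1668, 0.0456]
tool_rot: [[0.992, 0.025, 0.125], [-0.125, 0.01, 0.992], [0.023, -1.0, 0.013]]
wrist_force: [-0.6, -0.1, 0.2]
grip_width: 0.0618
```

Request:
play_rows --steps '[{"grip": 70,"dx": 0,"dy": 8,"dz": 0,"turn": 0},{"grip": 70,"dx": 0,"dy": 6,"dz": 0,"turn": 0}]'

```text
clock: 8.65
tcp_pos: [0.5412, 0.1671, 0.032]
tool_rot: [[0.992, 0.026, 0.126], [-0.126, 0.011, 0.992], [0.025, -1.0, 0.014]]
wrist_force: [-1.4, 0.3, -0.5]
grip_width: 0.0623
```

```bash
python3 -c "
from h import *
go(.531,.165,.03,-7)"
```

```text
t 8.65 tcp [0.5412 0.1671 0.032 ] yaw -7.23 w 0.0623 F [-1.4  0.3 -0.5] 
 need dx,dy,dz [-9.9  1.7 -3.4] turn -0.23
```

Request:
play_rows --steps '[{"grip": 70,"dx": -5,"dy": 0,"dz": -1,"turn": 0},{"grip": 70,"dx": -5,"dy": 0,"dz": -1,"turn": 0},{"grip": 70,"dx": 0,"dy": 0,"dz": 0,"turn": 0}]'

```text
clock: 8.95
tcp_pos: [0.531, 0.1664, 0.032]
tool_rot: [[0.992, 0.028, 0.126], [-0.126, 0.011, 0.992], [0.026, -1.0, 0.015]]
wrist_force: [0.0, -0.3, 0.1]
grip_width: 0.0619
```

Request:
play_rows --steps '[{"grip": 255,"dx": 0,"dy": 0,"dz": 0,"turn": 0},{"grip": 255,"dx": 0,"dy": 0,"dz": 0,"turn": 0},{"grip": 255,"dx": 0,"dy": 0,"dz": 0,"turn": 0},{"grip": 255,"dx": 0,"dy": 0,"dz": 0,"turn": 0}]' --force 40

```text
clock: 9.35
tcp_pos: [0.5315, 0.1667, 0.0332]
tool_rot: [[0.992, 0.03, 0.125], [-0.126, 0.012, 0.992], [0.028, -0.999, 0.015]]
wrist_force: [1.3, -1.0, -2.5]
grip_width: 0.0436
```

```bash
python3 -c "
from h import *
go(.531,.165,.03,-7)
s=ctrl.state();print(np.round(s['tool_rot'],4),s['wrist_torque'])
im=snap('wrist','w8.png');cv2.imwrite('pics/c6.png',im['pixels'][60:330,130:430,::-1].repeat(2,0).repeat(2,1))"
```

```text
t 9.35 tcp [0.5315 0.1667 0.0332] yaw -7.22 w 0.0436 F [ 1.3 -1.  -2.5] 
 need dx,dy,dz [-0.3  3.2 -1.8] turn -0.22
[[ 0.9917  0.03    0.1253]
 [-0.1257  0.0117  0.992 ]
 [ 0.0282 -0.9995  0.0154]] [-0.06057398 -0.04564792  0.05874462]
```

View pics/c6.png

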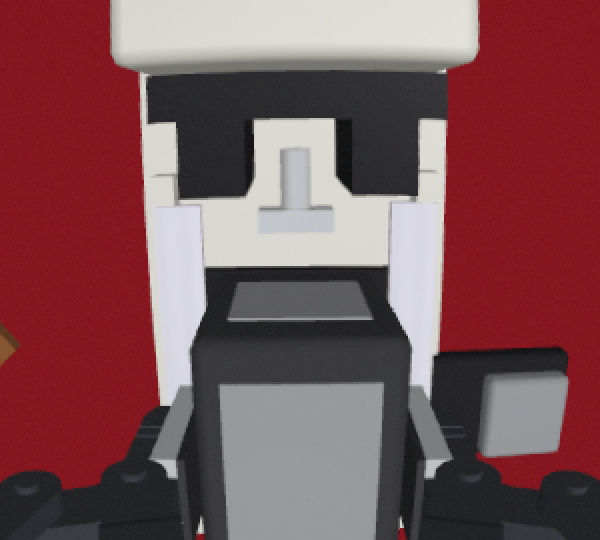

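Request:
play_rows --steps '[{"grip": 255,"dx": 0,"dy": 0,"dz": -3,"turn": 0},{"grip": 255,"dx": 0,"dy": 0,"dz": -5,"turn": 0},{"grip": 255,"dx": 0,"dy": 0,"dz": -5,"turn": 0},{"grip": 255,"dx": 0,"dy": 0,"dz": -5,"turn": 0}]'

```text
clock: 9.8
tcp_pos: [0.5299, 0.1491, 0.0333]
tool_rot: [[0.992, 0.031, 0.124], [-0.125, 0.014, 0.992], [0.029, -0.999, 0.018]]
wrist_force: [0.9, -0.0, -0.5]
grip_width: 0.0436
```

Request:
play_rows --steps '[{"grip": 255,"dx": 0,"dy": 0,"dz": -6,"turn": 0},{"grip": 255,"dx": 0,"dy": 0,"dz": -6,"turn": 0},{"grip": 255,"dx": 0,"dy": 0,"dz": -6,"turn": 0},{"grip": 255,"dx": 0,"dy": 0,"dz": -6,"turn": 0}]'

```text
clock: 10.2
tcp_pos: [0.5271, 0.1232, 0.0333]
tool_rot: [[0.992, 0.032, 0.125], [-0.125, 0.015, 0.992], [0.03, -0.999, 0.019]]
wrist_force: [0.5, 1.5, 0.1]
grip_width: 0.0436
```

```bash
python3 -c "
from h import *
go(.5205,.090,.034,-7)"
```

```text
t 10.2 tcp [0.5271 0.1232 0.0333] yaw -7.19 w 0.0436 F [0.5 1.5 0.1] 
 need dx,dy,dz [ -2.4  -1.4 -33.7] turn -0.19
```

Request:
play_rows --steps '[{"grip": 255,"dx": 0,"dy": 0,"dz": -7,"turn": 0},{"grip": 255,"dx": 0,"dy": 0,"dz": -7,"turn": 0},{"grip": 255,"dx": 0,"dy": 0,"dz": -7,"turn": 0},{"grip": 255,"dx": 0,"dy": 0,"dz": -7,"turn": 0},{"grip": 255,"dx": 0,"dy": 0,"dz": -7,"turn": 0},{"grip": 255,"dx": 0,"dy": 0,"dz": -7,"turn": 0},{"grip": 255,"dx": 0,"dy": -2,"dz": 0,"turn": 0},{"grip": 255,"dx": 0,"dy": -3,"dz": 0,"turn": 0}]'

```text
clock: 11.0
tcp_pos: [0.5189, 0.0755, 0.0363]
tool_rot: [[0.992, 0.028, 0.127], [-0.127, 0.013, 0.992], [0.026, -1.0, 0.017]]
wrist_force: [-0.4, -0.2, -4.3]
grip_width: 0.0432
```

```bash
python3 -c "
from h import *
go(.495,-.11,.06,-1.1)"
```

```text
t 11.0 tcp [0.5189 0.0755 0.0363] yaw -7.31 w 0.0432 F [-0.4 -0.2 -4.3] 
 need dx,dy,dz [   0.5  -26.8 -186.6] turn -6.21
```

Request:
play_rows --steps '[{"grip": 255,"dx": 0,"dy": -10,"dz": 0,"turn": 0},{"grip": 255,"dx": 0,"dy": -15,"dz": -5,"turn": 0},{"grip": 255,"dx": 0,"dy": -15,"dz": -10,"turn": -1},{"grip": 255,"dx": 0,"dy": -5,"dz": -15,"turn": -1},{"grip": 255,"dx": 0,"dy": 0,"dz": -15,"turn": -1},{"grip": 255,"dx": 0,"dy": 0,"dz": -15,"turn": -1},{"grip": 255,"dx": 0,"dy": 0,"dz": -15,"turn": -1},{"grip": 255,"dx": 0,"dy": 0,"dz": -15,"turn": -1},{"grip": 255,"dx": 0,"dy": 0,"dz": -15,"turn": 0},{"grip": 255,"dx": 0,"dy": 0,"dz": -15,"turn": 0},{"grip": 255,"dx": 0,"dy": 0,"dz": -15,"turn": 0},{"grip": 255,"dx": 0,"dy": 0,"dz": -15,"turn": 0},{"grip": 255,"dx": 0,"dy": 0,"dz": -5,"turn": 0},{"grip": 255,"dx": 0,"dy": 0,"dz": 0,"turn": 0}]'

```text
clock: 12.4
tcp_pos: [0.5056, -0.0839, 0.0856]
tool_rot: [[1.0, 0.021, 0.01], [-0.01, 0.008, 1.0], [0.021, -1.0, 0.008]]
wrist_force: [-0.3, 0.9, -4.7]
grip_width: 0.0431
```

```bash
python3 -c "
from h import *
go(.4965,-.096,.085,-1.1)
s=ctrl.state();print(np.round(s['tool_rot'],4))
w=snap('wrist','w9.png');t=snap('top','t9.png')
o=np.hstack([cv2.resize(w['pixels'][120:420,80:480],(400,300)),cv2.resize(t['pixels'][200:320,280:440],(400,300),interpolation=cv2.INTER_CUBIC)])[:,:,::-1]
cv2.imwrite('pics/c7.png',o)"
```

```text
t 12.4 tcp [ 0.5056 -0.0839  0.0856] yaw -0.59 w 0.0431 F [-0.3  0.9 -4.7] 
 need dx,dy,dz [ -9.    0.3 -12.2] turn 0.51
[[ 0.9997  0.0214  0.0101]
 [-0.0103  0.0076  0.9999]
 [ 0.0213 -0.9997  0.0078]]
```

View pics/c7.png

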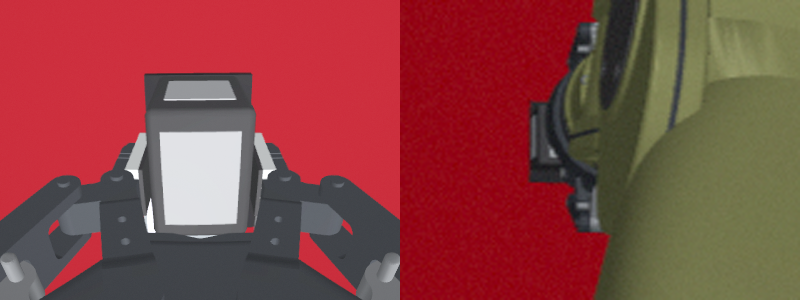

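```bash
python3 -c "
from h import *
s=ctrl.state();im=ctrl.read_camera('wrist')
a=im['pixels'].astype(int)[240:355,230:335];m=(a.min(2)>190).astype(np.uint8)
n,l,st,c=cv2.connectedComponentsWithStats(m);i=1+st[1:,4].argmax();print(st[i],c[i])
r=cv2.minAreaRect(np.argwhere(l==i)[:,::-1].astype(np.float32));b=cv2.boxPoints(r)+[230,240]
w=np.array([wplane(im,*p,.1196,s) for p in b]);print(b.round(1),w.round(4));print(w.mean(0)-s['tcp_pos'],wplane(im,*(c[i]+[230,240]),.1196,s)-s['tcp_pos'])
go(.4964,-.126,.06,-1.1)"
```

```text
[  10   12   82   93 7088] [50.25366817 56.79556998]
[[240. 252.]
 [321. 252.]
 [321. 344.]
 [240. 344.]] [[ 0.49   -0.0632  0.1196]
 [ 0.5217 -0.0639  0.1196]
 [ 0.5239 -0.1108  0.1196]
 [ 0.487  -0.1097  0.1196]]
[ 3.15822451e-05 -3.66403218e-03  3.40854216e-02] [-0.00010153 -0.00073896  0.03408542]
t 12.55 tcp [ 0.5056 -0.083   0.0854] yaw -0.51 w 0.0433 F [ 0.2  0.3 -4.1] 
 need dx,dy,dz [ -9.4  24.9 -43.3] turn 0.59
```

Request:
play_rows --steps '[{"grip": 255,"dx": -5,"dy": 0,"dz": -9,"turn": 0.5},{"grip": 255,"dx": -5,"dy": 0,"dz": -9,"turn": 0},{"grip": 255,"dx": 0,"dy": 5,"dz": -9,"turn": 0},{"grip": 255,"dx": 0,"dy": 8,"dz": -9,"turn": 0},{"grip": 255,"dx": 0,"dy": 8,"dz": 0,"turn": 0},{"grip": 255,"dx": 0,"dy": 8,"dz": 0,"turn": 0},{"grip": 255,"dx": 0,"dy": 6,"dz": 0,"turn": 0},{"grip": 255,"dx": 0,"dy": 0,"dz": 0,"turn": 0}]'

```text
clock: 13.35
tcp_pos: [0.494, -0.1205, 0.0459]
tool_rot: [[1.0, 0.019, 0.017], [-0.017, 0.009, 1.0], [0.019, -1.0, 0.009]]
wrist_force: [-0.2, -0.8, -5.2]
grip_width: 0.043
```

```bash
python3 -c "
from h import *
go(.495,-.119,.0333,-1.1)
s=ctrl.state();print(np.round(s['tool_rot'],4))
im=snap('scene','s10.png')"
```

```text
t 13.35 tcp [ 0.494  -0.1205  0.0459] yaw -0.97 w 0.043 F [-0.2 -0.8 -5.2] 
 need dx,dy,dz [ 0.7 12.7  1.4] turn 0.13
[[ 0.9997  0.0194  0.0168]
 [-0.017   0.0088  0.9998]
 [ 0.0192 -0.9998  0.0091]]
```

Request:
play_rows --steps '[{"grip": 255,"dx": 1,"dy": 4,"dz": 1,"turn": 0},{"grip": 255,"dx": 0,"dy": 4,"dz": 0,"turn": 0}]'

```text
clock: 13.6
tcp_pos: [0.4964, -0.1191, 0.0385]
tool_rot: [[1.0, 0.021, 0.016], [-0.016, 0.008, 1.0], [0.021, -1.0, 0.009]]
wrist_force: [-0.5, -0.7, -3.7]
grip_width: 0.0436
```

Request:
play_rows --steps '[{"grip": 255,"dx": 0,"dy": 2,"dz": 0,"turn": 0}]'

```text
clock: 13.7
tcp_pos: [0.4966, -0.1189, 0.0363]
tool_rot: [[1.0, 0.022, 0.016], [-0.016, 0.008, 1.0], [0.021, -1.0, 0.009]]
wrist_force: [-0.7, 0.7, -4.3]
grip_width: 0.0433
```

Request:
play_rows --steps '[{"grip": 255,"dx": 0,"dy": 1.5,"dz": 0,"turn": 0}]'

```text
clock: 13.8
tcp_pos: [0.4968, -0.1188, 0.0347]
tool_rot: [[1.0, 0.022, 0.015], [-0.015, 0.008, 1.0], [0.022, -1.0, 0.009]]
wrist_force: [0.2, 0.0, -4.5]
grip_width: 0.0434
```

Request:
play_rows --steps '[{"grip": 255,"dx": -1.5,"dy": 1,"dz": 0,"turn": 0}]'

```text
clock: 13.9
tcp_pos: [0.4956, -0.1187, 0.0336]
tool_rot: [[1.0, 0.022, 0.015], [-0.015, 0.008, 1.0], [0.022, -1.0, 0.009]]
wrist_force: [0.1, -0.3, -5.0]
grip_width: 0.043
```

Request:
play_rows --steps '[{"grip": 255,"dx": 0,"dy": 1,"dz": 0,"turn": 0}]'

```text
clock: 14.0
tcp_pos: [0.4952, -0.1185, 0.0327]
tool_rot: [[1.0, 0.022, 0.015], [-0.015, 0.009, 1.0], [0.022, -1.0, 0.009]]
wrist_force: [-3.2, 2.1, 6.2]
grip_width: 0.0435
```

Request:
play_rows --steps '[{"grip": 255,"dx": 0,"dy": 1,"dz": 0,"turn": 0}]'

```text
clock: 14.1
tcp_pos: [0.4953, -0.1184, 0.0327]
tool_rot: [[1.0, 0.022, 0.015], [-0.015, 0.009, 1.0], [0.022, -1.0, 0.009]]
wrist_force: [-3.0, 1.8, 10.4]
grip_width: 0.0433
```

Request:
play_rows --steps '[{"grip": 255,"dx": 0,"dy": -0.5,"dz": 0,"turn": 0},{"grip": 255,"dx": 0,"dy": 0,"dz": -3,"turn": 0},{"grip": 255,"dx": 0,"dy": 0,"dz": -3,"turn": 0}]'

```text
clock: 14.4
tcp_pos: [0.4957, -0.1247, 0.0336]
tool_rot: [[1.0, 0.024, 0.014], [-0.015, 0.008, 1.0], [0.024, -1.0, 0.009]]
wrist_force: [0.5, -0.8, -3.9]
grip_width: 0.0434
```

Request:
play_rows --steps '[{"grip": 255,"dx": 0,"dy": 0,"dz": -4,"turn": 0},{"grip": 255,"dx": 0,"dy": 0,"dz": -4,"turn": 0}]'

```text
clock: 14.6
tcp_pos: [0.4967, -0.1332, 0.0336]
tool_rot: [[1.0, 0.026, 0.014], [-0.014, 0.009, 1.0], [0.026, -1.0, 0.009]]
wrist_force: [1.1, 1.3, -4.8]
grip_width: 0.0434
```

Request:
play_rows --steps '[{"grip": 255,"dx": 0,"dy": 0,"dz": -4,"turn": 0},{"grip": 255,"dx": 0,"dy": 0,"dz": -4,"turn": 0}]'

```text
clock: 14.8
tcp_pos: [0.4972, -0.1422, 0.0334]
tool_rot: [[1.0, 0.027, 0.014], [-0.015, 0.009, 1.0], [0.027, -1.0, 0.009]]
wrist_force: [0.4, -0.0, -4.8]
grip_width: 0.0434
```

Request:
play_rows --steps '[{"grip": 255,"dx": -1.5,"dy": 0,"dz": -3,"turn": 0},{"grip": 255,"dx": 0,"dy": 0,"dz": -3,"turn": 0}]'

```text
clock: 15.0
tcp_pos: [0.4971, -0.1492, 0.0337]
tool_rot: [[0.999, 0.029, 0.015], [-0.015, 0.009, 1.0], [0.029, -1.0, 0.009]]
wrist_force: [0.0, -0.1, -4.3]
grip_width: 0.0434
```

Request:
play_rows --steps '[{"grip": 255,"dx": 0,"dy": 0,"dz": -4,"turn": 0},{"grip": 255,"dx": 0,"dy": 0,"dz": -4,"turn": 0}]'

```text
clock: 15.2
tcp_pos: [0.4969, -0.157, 0.0338]
tool_rot: [[0.999, 0.03, 0.014], [-0.015, 0.011, 1.0], [0.03, -1.0, 0.011]]
wrist_force: [1.4, 4.1, -3.2]
grip_width: 0.0434
```

Request:
play_rows --steps '[{"grip": 255,"dx": 0,"dy": 0,"dz": -4,"turn": 0},{"grip": 255,"dx": 0,"dy": 0,"dz": -4,"turn": 0}]'

```text
clock: 15.4
tcp_pos: [0.4969, -0.166, 0.034]
tool_rot: [[0.999, 0.03, 0.014], [-0.014, 0.01, 1.0], [0.03, -1.0, 0.01]]
wrist_force: [0.9, 0.4, -2.2]
grip_width: 0.0435
```

Request:
play_rows --steps '[{"grip": 255,"dx": 0,"dy": 0,"dz": -4,"turn": 0},{"grip": 255,"dx": 0,"dy": 0,"dz": -4,"turn": 0},{"grip": 255,"dx": 0,"dy": 0,"dz": -4,"turn": 0}]'

```text
clock: 15.7
tcp_pos: [0.4967, -0.1793, 0.034]
tool_rot: [[0.999, 0.03, 0.014], [-0.015, 0.009, 1.0], [0.03, -1.0, 0.01]]
wrist_force: [1.6, 0.7, -2.4]
grip_width: 0.0435
```

Request:
play_rows --steps '[{"grip": 255,"dx": 0,"dy": 0,"dz": -4,"turn": 0},{"grip": 255,"dx": 0,"dy": 0,"dz": -4,"turn": 0},{"grip": 255,"dx": 0,"dy": 0,"dz": -4,"turn": 0}]'

```text
clock: 16.0
tcp_pos: [0.4965, -0.1924, 0.0338]
tool_rot: [[0.999, 0.03, 0.015], [-0.015, 0.01, 1.0], [0.03, -1.0, 0.01]]
wrist_force: [-0.2, 1.6, -2.8]
grip_width: 0.0436
```

```bash
python3 -c "
from h import *
go(.495,-.22,.0333,-1.1)"
```

```text
t 16.0 tcp [ 0.4965 -0.1924  0.0338] yaw -0.86 w 0.0436 F [-0.2  1.6 -2.8] 
 need dx,dy,dz [ -1.1   0.2 -27.6] turn 0.24
```

Request:
play_rows --steps '[{"grip": 255,"dx": 0,"dy": 0,"dz": -3,"turn": 0},{"grip": 255,"dx": 0,"dy": 0,"dz": -3,"turn": 0},{"grip": 255,"dx": 0,"dy": 0,"dz": -3,"turn": 0}]'

```text
clock: 16.3
tcp_pos: [0.4963, -0.2023, 0.0336]
tool_rot: [[0.999, 0.03, 0.015], [-0.015, 0.01, 1.0], [0.03, -1.0, 0.01]]
wrist_force: [2.1, 0.9, -2.3]
grip_width: 0.0438
```

Request:
play_rows --steps '[{"grip": 255,"dx": 0,"dy": 0,"dz": -2,"turn": 0},{"grip": 255,"dx": 0,"dy": 0,"dz": -2,"turn": 0}]'

```text
clock: 16.5
tcp_pos: [0.4962, -0.2067, 0.0336]
tool_rot: [[0.999, 0.03, 0.015], [-0.015, 0.01, 1.0], [0.03, -1.0, 0.01]]
wrist_force: [1.0, 1.1, -1.4]
grip_width: 0.0432
```

Request:
play_rows --steps '[{"grip": 255,"dx": 0,"dy": 0,"dz": -2,"turn": 0},{"grip": 255,"dx": 0,"dy": 0,"dz": -2,"turn": 0}]'

```text
clock: 16.7
tcp_pos: [0.4961, -0.2109, 0.0336]
tool_rot: [[0.999, 0.03, 0.015], [-0.015, 0.01, 1.0], [0.03, -1.0, 0.011]]
wrist_force: [2.0, 0.8, -3.1]
grip_width: 0.0434
```

Request:
play_rows --steps '[{"grip": 255,"dx": 0,"dy": 0,"dz": -2,"turn": 0},{"grip": 255,"dx": 0,"dy": 0,"dz": -2,"turn": 0}]'

```text
clock: 16.9
tcp_pos: [0.4961, -0.2148, 0.0335]
tool_rot: [[0.999, 0.03, 0.015], [-0.015, 0.011, 1.0], [0.03, -0.999, 0.012]]
wrist_force: [1.9, 3.3, -2.1]
grip_width: 0.0433
```

Request:
play_rows --steps '[{"grip": 255,"dx": 0,"dy": 0,"dz": -2,"turn": 0},{"grip": 255,"dx": 0,"dy": 0,"dz": -2,"turn": 0}]'

```text
clock: 17.1
tcp_pos: [0.496, -0.2171, 0.0334]
tool_rot: [[0.999, 0.03, 0.014], [-0.014, 0.016, 1.0], [0.03, -0.999, 0.016]]
wrist_force: [2.5, 4.8, 0.8]
grip_width: 0.0434
```

Request:
play_rows --steps '[{"grip": 255,"dx": 0,"dy": 0,"dz": -2,"turn": 0}]'

```text
clock: 17.2
tcp_pos: [0.496, -0.2184, 0.0335]
tool_rot: [[0.999, 0.031, 0.014], [-0.014, 0.017, 1.0], [0.03, -0.999, 0.018]]
wrist_force: [3.3, 4.2, 0.0]
grip_width: 0.0433
```

Request:
play_rows --steps '[{"grip": 255,"dx": 0,"dy": 0,"dz": -2,"turn": 0}]'

```text
clock: 17.3
tcp_pos: [0.496, -0.2194, 0.0336]
tool_rot: [[0.999, 0.031, 0.013], [-0.014, 0.02, 1.0], [0.031, -0.999, 0.02]]
wrist_force: [1.2, 6.2, -0.0]
grip_width: 0.0432
```

Request:
play_rows --steps '[{"grip": 255,"dx": 0,"dy": 0,"dz": -2.5,"turn": 0},{"grip": 255,"dx": 0,"dy": 0,"dz": -2.5,"turn": 0}]'

```text
clock: 17.5
tcp_pos: [0.4959, -0.222, 0.0338]
tool_rot: [[0.999, 0.032, 0.012], [-0.013, 0.025, 1.0], [0.031, -0.999, 0.026]]
wrist_force: [1.1, 5.5, 0.5]
grip_width: 0.0432
```

Request:
play_rows --steps '[{"grip": 255,"dx": 0,"dy": 0,"dz": -2.5,"turn": 0}]'

```text
clock: 17.6
tcp_pos: [0.4959, -0.223, 0.0339]
tool_rot: [[0.999, 0.032, 0.012], [-0.013, 0.029, 1.0], [0.032, -0.999, 0.029]]
wrist_force: [1.9, 6.6, 1.4]
grip_width: 0.0435
```

Request:
play_rows --steps '[{"grip": 255,"dx": 0,"dy": 0,"dz": -2.5,"turn": 0}]'

```text
clock: 17.7
tcp_pos: [0.4959, -0.224, 0.034]
tool_rot: [[0.999, 0.032, 0.011], [-0.012, 0.032, 0.999], [0.032, -0.999, 0.033]]
wrist_force: [1.9, 6.4, 1.4]
grip_width: 0.0434
```

Request:
play_rows --steps '[{"grip": 255,"dx": 0,"dy": 0,"dz": -2.5,"turn": 0}]'

```text
clock: 17.8
tcp_pos: [0.4959, -0.2247, 0.0341]
tool_rot: [[0.999, 0.033, 0.01], [-0.012, 0.037, 0.999], [0.032, -0.999, 0.037]]
wrist_force: [2.3, 7.6, 0.5]
grip_width: 0.0433
```

Request:
play_rows --steps '[{"grip": 255,"dx": 0,"dy": 0,"dz": -4,"turn": 0}]'

```text
clock: 17.9
tcp_pos: [0.4959, -0.2263, 0.0341]
tool_rot: [[0.999, 0.033, 0.009], [-0.011, 0.042, 0.999], [0.033, -0.999, 0.042]]
wrist_force: [2.3, 9.4, 1.2]
grip_width: 0.0435
```

Request:
play_rows --steps '[{"grip": 255,"dx": 0,"dy": 0,"dz": -4,"turn": 0}]'

```text
clock: 18.0
tcp_pos: [0.4959, -0.2276, 0.0342]
tool_rot: [[0.999, 0.034, 0.008], [-0.01, 0.048, 0.999], [0.034, -0.998, 0.048]]
wrist_force: [2.7, 11.7, 1.5]
grip_width: 0.0436
```

Request:
play_rows --steps '[{"grip": 255,"dx": 0,"dy": 0,"dz": -4,"turn": 0}]'

```text
clock: 18.1
tcp_pos: [0.4958, -0.2277, 0.0342]
tool_rot: [[0.999, 0.035, 0.006], [-0.008, 0.056, 0.998], [0.034, -0.998, 0.056]]
wrist_force: [4.5, 15.2, 3.2]
grip_width: 0.043
```

Request:
play_rows --steps '[{"grip": 255,"dx": 0,"dy": 0,"dz": -3,"turn": 0},{"grip": 255,"dx": 0,"dy": 0,"dz": 0,"turn": 0},{"grip": 70,"dx": 0,"dy": 0,"dz": 0,"turn": 0},{"grip": 70,"dx": 0,"dy": 0,"dz": 0,"turn": 0},{"grip": 70,"dx": 0,"dy": 0,"dz": 0,"turn": 0},{"grip": 70,"dx": 0,"dy": 0,"dz": 0,"turn": 0}]'

```text
clock: 18.7
tcp_pos: [0.495, -0.2303, 0.0347]
tool_rot: [[0.999, 0.033, 0.004], [-0.006, 0.056, 0.998], [0.032, -0.998, 0.056]]
wrist_force: [0.7, 0.4, 0.1]
grip_width: 0.0617
```

```bash
python3 -c "
from h import *
s=ctrl.state();im=snap('wrist','w11.png')
a=im['pixels'].astype(int)[200:400,200:360];m=((a.min(2)>100)&(a.max(2)-a.min(2)<40)).astype(np.uint8)
n,l,st,c=cv2.connectedComponentsWithStats(m)
for i in range(1,n):
  if st[i][4]>500: print(st[i],c[i]+[200,200],wplane(im,*(c[i]+[200,200]),.067,s).round(4))
go(.495,-.22,.0333,-1.1)"
```

```text
[  11    0   26  161 2560] [222.91875  268.253125] [ 0.4713 -0.2201  0.067 ]
[ 130    0   24  147 1657] [341.6095353  262.45262523] [ 0.5199 -0.2186  0.067 ]
[  44   31   84  100 7897] [284.27542105 279.42585792] [ 0.4963 -0.2255  0.067 ]
t 18.75 tcp [ 0.495  -0.2303  0.0348] yaw -0.36 w 0.062 F [-0.   0.1  0.2] 
 need dx,dy,dz [-0.1  2.  10.2] turn 0.74
```

Request:
play_rows --steps '[{"grip": 70,"dx": 0,"dy": -8,"dz": 0,"turn": 0},{"grip": 70,"dx": 0,"dy": -15,"dz": 0,"turn": 0},{"grip": 70,"dx": 0,"dy": -20,"dz": 0,"turn": 0},{"grip": 70,"dx": 0,"dy": -20,"dz": 0,"turn": 0},{"grip": 70,"dx": 0,"dy": -20,"dz": 0,"turn": 0},{"grip": 70,"dx": 0,"dy": -20,"dz": 10,"turn": 0},{"grip": 70,"dx": 0,"dy": -10,"dz": 20,"turn": 0},{"grip": 70,"dx": -10,"dy": 0,"dz": 30,"turn": 0},{"grip": 70,"dx": -20,"dy": 0,"dz": 30,"turn": 0},{"grip": 70,"dx": -30,"dy": 0,"dz": 30,"turn": 0},{"grip": 70,"dx": -30,"dy": 0,"dz": 30,"turn": 0},{"grip": 70,"dx": -30,"dy": 0,"dz": 30,"turn": 0},{"grip": 70,"dx": -20,"dy": 0,"dz": 20,"turn": 0},{"grip": 70,"dx": 0,"dy": 0,"dz": 0,"turn": 0}]'

```text
clock: 20.15
tcp_pos: [0.3495, -0.0336, 0.1649]
tool_rot: [[0.999, 0.043, 0.009], [-0.011, 0.05, 0.999], [0.043, -0.998, 0.05]]
wrist_force: [0.6, -0.4, 0.1]
grip_width: 0.0621
```

```bash
python3 -c "
from h import *
go(.3,0,.2,0)
t=snap('top','t12.png');s=snap('scene','s12.png')
a=t['pixels'][215:310,365:485,::-1];b=s['pixels'][170:270,90:216,::-1]
o=np.hstack([cv2.resize(a,(400,317),interpolation=cv2.INTER_CUBIC),cv2.resize(b,(400,317),interpolation=cv2.INTER_CUBIC)]);cv2.imwrite('pics/c8.png',o)
old=cv2.imread('pics/top0.png').astype(int);d=np.abs(t['pixels'][:,:,::-1].astype(int)-old).sum(2)
print('diff jars',[(d[80:160,c-30:c+30]>90).mean().round(3) for c in(180,242,315)])"
```

```text
t 20.15 tcp [ 0.3495 -0.0336  0.1649] yaw -0.61 w 0.0621 F [ 0.6 -0.4  0.1] 
 need dx,dy,dz [-48.3 -35.5  34.9] turn -0.61
diff jars [np.float64(0.0), np.float64(0.0), np.float64(0.0)]
```

View pics/c8.png

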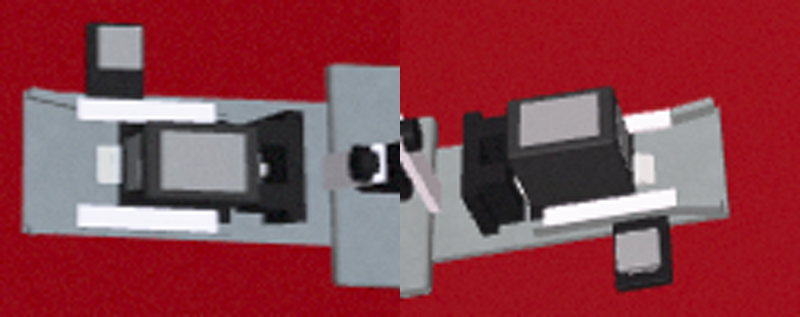

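```bash
python3 -c "
from h import *
import pickle
im=pickle.load(open('top.pkl','rb'));p=plane(im,426.5+.0,263.6,.067)
o=np.array([.49468,-.21608]);x=np.array([-.019,-.9998]);y=np.array([.9998,-.019]);d=p[:2]-o;print('lamp xy',d@x,d@y)
for n,r in(('top',(221,241,386,412)),('scene',(238,258,154,180))):
  a=cv2.imread('pics/%s0.png'%n).astype(int);b=cv2.imread('pics/%s12.png'%n[0]).astype(int);q=np.s_[r[0]:r[1],r[2]:r[3]]
  e=np.abs(a[q]-b[q]).sum(2);print(n,'key diff',(e>60).sum(),e.mean())
"
```

```text
lamp xy 0.010570990653271812 -0.0022566458409232996
top key diff 0 9.588461538461539
scene key diff 1 24.751923076923077
```

```bash
python3 -c "
from h import *
print(ctrl.job_done())"
```

```text
the job is handed in; nothing more can be done
None
```

I moved the battery from the charger to the lamp, and it appears latched home. I handed the job in at about 20 s of the 62 s allowed; no verdict is reported.

**What I did:**
- I pressed the charger's key to its hard stop at about 14 N and held it; the battery popped out about 20 mm.
- I gripped it across the 44 mm, slid it off the rail and lowered it into the lamp's mouth.
- I slid it in past the ejector to the hard stop, reaching about 15 N, then let go and backed off.

**Last checks:**
- **Catch:** the tooth shows fully behind the battery, and the lamp's key looks the same as at the start in both camera views, so the catch is up.
- **Position:** the battery sits about +10.6 mm along the rail and −2 mm across it. The ±12 mm limit leaves little margin along the rail. It fits with the block being clamped about 8 mm inward, as the key's position suggested.
- **Bystanders:** the jars and the bottle are unchanged in the top view. The robot was clear of everything, with no force on the wrist.

**What disagreed:**
- The shut fingertips met the key about 25 mm lower than the stated 19 mm tip offset predicts. I set heights by contact force instead.
- The tool tilted about 2 to 3° during the moves.
- A small force bump came about 12 mm later than the expected tooth position.

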